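Close and press home the access cover of a filter housing

TASK

Close the access cover of the air-filter housing: fold the hinged cover down until it rests on the two sprung pins, then turn the winged quarter-turn fastener clockwise until its wing lines up with the two raised ridges on the cover, so that the blade beneath it is in line with the slot in the frame. Then press the cover down fully flush against the frame and keep holding it there: the pins would lift it again, so your program finishes while the gripper is still pressing it shut. Leave the other things where they are.

Things in the scene. Friction and masses are not known exactly. Their poses are not given: they have to be found in the camera images.
- housing: white filter housing fixed to the worktop, 200 x 170 x 70 mm, open at the top; aluminium cover hinged along the far edge. Origin: centre of its underside; +x points from the front to the hinge side, z up. In this frame the hinge line runs along y at x = 85, z = 70 mm; the fastener's axis (cover shut) is at x = -40, y = 0; two 8 mm sprung pins at x = -65, y = +-60 mm stand 18 mm above the mouth
- hinge_line (a point): middle of the hinge line, at the level of the mouth of the housing (z = 70 mm above the worktop), axes as the housing
- slot (a point): centre of the slot in the steel bracket of the frame, 3 mm below the mouth, axes as the housing; the slot is 34 mm along x and 10 mm wide and takes the fastener's blade only when the wing is in line with it within about 0.2 rad
- cover (a joint): cover angle: 0 = flush on the frame, about 0.12 = resting on the sprung pins, grows as it opens up and back (starts at 0.6 to 1.1). Stiff hinge: it stays where left, under 3 N at the free edge moves it. From the pins to flush takes about 5 to 10 N at the fastener; let go, it rises again. With the fastener out of line the blade stops it at about 0.07
- cover_edge (a point): middle of the cover's free edge on its outer (top) face, 172 mm from the hinge line. The cover is 158 mm along the hinge and 6 mm thick, underside through the hinge line; its x axis points to the hinge, z is the outward normal
- fastener (a joint): turn of the winged fastener in the cover: it grows clockwise seen from above the cover. 0 = wing along the hinge line, 1.571 = wing perpendicular to the hinge line, in line with the two raised ridges and with the slot (aligned); free to turn from 0 to 2.2, no stop or click at the aligned place; friction 0.05 N m
- wing (a point): grip point of the fastener's black wing, on the turning axis 125 mm from the hinge line, 19 mm above the cover's top face; z along the turning axis, outward from the cover, y along the wing. The wing is 8 mm thick, 44 mm long, its top 10 mm above this point; below it a round hub 26 mm across reaches 8 mm above the cover
- tape_roll: roll of tape lying flat on the worktop, 100 mm across, 25 mm high, leave alone; origin at the centre of its underside
- brush: white nail brush 36 x 98 x 32 mm lying left of the housing, leave alone; origin at the centre of its underside, long side along its y
- cup: small white cup 42 mm across, 32 mm high, right of the housing, leave alone; origin at the centre of its underside

How it is judged (in metres and radians):
On the way, in this order (a step that is already met when the one before it is completed fails the run):
1. the cover is folded down onto the sprung pins (value of joint cover below 0.17 rad), for 0.2 s.
2. the fastener's wing is turned into line with the ridges and the slot (value of joint fastener between 1.32 and 1.82 rad), for 0.2 s.
At the end, for the whole second after the job is handed in: The cover is flush on the frame (joint cover below 0.022, under 4 mm at its free edge) with the fastener aligned (1.571 within 0.25), and the robot is still pressing on it with more than 2 N, through the last second (all of step 2 and value of joint cover below 0.022 rad and contact force between any of the fingers, the arm and housing above 2 N); the arm keeps its last pose, push and grip.
It fails at once if a bystander (tape roll, nail brush or cup) is moved more than 20 mm (distance of any of tape_roll, brush, cup from where it was at the start of the episode above 0.02 m).
It also fails if it takes over 46 s, if anything falls off the work surface, if the arm or the gripper's body presses on something with over 40 N, if the wrist force passes 120 N, or if a joint passes its speed limit or range.

ROBOT

A 6-joint arm with a two-finger parallel gripper is mounted at the origin on a cart in front of the work surface, level with it; the furniture and walls round the work are solid. World frame = base frame: x ahead of the robot, y to its left, z up, the work surface at z = 0. Lengths are in m, angles in degrees, forces in N, time in s.
With the tool pointing down it reaches from about 0.35 to 0.875 m from the base axis. Payload 4.2 kg.
Tool frame: the origin (TCP) lies between the finger pads; the fingertips stand 14 mm ahead of it and the grasp point (between the pads) lies 5 mm behind it (r.tcp_to_tips is the distance from the TCP to the fingertips, in m); y points along the fingers, x is the direction in which the jaws open and shut, and the axes are right-handed (so a half turn about y gives the same grasp; the last joint's range is limited). The gripper opens to 87 mm and grips with 3 to 60 N. Pads are 19 mm wide; open, the fingers measure 117 mm over their backs; the gripper's body (75 mm by 190 mm) begins 51 mm behind the grasp point.
Start: joints at [91.421, 22.042, 0.453, 0, -68.411, -14.817], TCP at [0.145, 0.608, 0.237] pointing down, gripper open.
Joint ranges: [-179.83, 179.83], [-69.29, 118.12], [-61.27, 80.66], [-181.25, 117.63], [-171.15, -9.14], [-177.46, 177.46]. Speed limits (degrees/s): [159.86, 159.86, 180, 180, 180, 180].

INTERFACE

Orientations are given as a 3x3 rotation matrix whose columns are the frame's x, y, z axes.
In Python, from station import sense, optics, ticket, r gives the robot as it stands.
- The arm moves only by the tool carry_out, never from a script. Its argument "steps" is a list that holds one entry, the list of rows, each a list of 6 numbers: the shift along the world's x, y, z in cm, then the turn, a rotation vector about the world's x, y, z in rad. A call has 1 to 20 rows; each row is the pose to reach, as a shift and turn from the pose commanded when the call began; what a row does not reach only later rows make up. A row lasts 1/8 s, in which the tool goes at most 62.5 mm and 10.7 degrees, less where a joint would pass 70% of its speed; a pose out of reach is approached as far as the arm can. A call with a gripper value outside its range is refused whole. "fingers" is the closure in counts, from 0 (fully open) to 255 (shut), set as the call begins (left out, the last holds). The fingers move at their own pace and stop on an object; the grip force is fixed at half the most. Time passes only in rows, so rows that repeat a pose let the fingers close. It gives the time, the measured TCP pose, the force and the opening at its end, in the units of the state.
- sense(): the state, without advancing time (a new reading comes with each control period).
- optics.capture(name): name is "scene" or "top" or "wrist"; returns a dict with "image" (400x640x3 uint8, red, green, blue), "fov_y" (degrees; the focal length in pixels is half the picture's height over the tangent of half this angle, whatever the lens; pixels are square), "cx", "cy" (the principal point, pixels), "k1" (the pictures are not rectified: a ray, as slopes to the right and down, at radius r is drawn at 1 + k1 r^2 times it, then the intrinsics apply), "rvec" (rotation vector, rad) and "tvec" (3), from world to camera coordinates, as OpenCV has them. Camera axes: x right, y down, z forward; pixel columns grow to the right and rows downward; lengths in m; the calibration is good to about 2 mm. A picture is of the moment at which its call begins. There is no depth.
- ticket.finish_job(): hands the job in, once; it reports no verdict.
The state is a dict: "time_s": time; "joints": joint angles; "joint_velocities": joint speeds; "effort": joint torques, N m; "tcp_pos": TCP position; "ee_rot": TCP orientation; "wrist_force": force on the tool from outside, world axes, zero at the start; "moment": the same for the moment, N m; "gripper_width": opening from 0.0 (shut) to 1.0 (fully open).
Only numpy, scipy, OpenCV 4.12 (cv2) and the standard library are available. Lean on these libraries where they do the work, as an engineer would, in place of code of your own. Each camera call takes 0.05 s, during which the arm holds its last target.

## Working session

There is one attempt and no reset: what is moved stays moved. The work goes in short steps, Python scripts to look and compute and a tool call to move; the robot and the scene stay as the last step left them, time stands still between calls to the robot, and variables do not carry over. Pictures are saved under pics/ and viewed, and the job is handed in when it is done.

Besides the shell and the picture viewer there is one more tool, called after "Emit:" as name([rows], argument=value, ...), one row to a line, values as JSON. carry_out: Moves the arm, as the interface text tells. Its arguments: {"type":"object","properties":{"steps":{"type":"array","items":{"type":"array","items":{"type":"array","items":{"type":"number"}}}},"fingers":{"type":"number"}},"required":["steps"]}

```bash
mkdir -p pics; ls; cat > h.py <<'E'
from station import sense, optics, ticket, r
import numpy as np, cv2
def cap(n,fn):
    c=optics.capture(n); cv2.imwrite('pics/'+fn+'.png',c['image'][:,:,::-1]); 
    np.save('pics/'+fn+'.npy',c,allow_pickle=True); return c
def load(fn): return np.load('pics/'+fn+'.npy',allow_pickle=True).item()
def K(c):
    f=200/np.tan(np.radians(c['fov_y'])/2); return np.array([[f,0,c['cx']],[0,f,c['cy']],[0,0,1.]])
def ray(c,uv):
    n=cv2.undistortPoints(np.array([[uv]],float),K(c),np.array([c['k1'],0,0,0.]))[0,0]
    R,_=cv2.Rodrigues(np.array(c['rvec'],float)); t=np.array(c['tvec'],float).ravel()
    d=R.T@np.array([n[0],n[1],1]); return -R.T@t, d/np.linalg.norm(d)
def und(c,uv):
    return ray(c,uv)
def onz(c,uv,z):
    o,d=ray(c,uv); return o+d*(z-o[2])/d[2]
def tri(obs):
    A=np.zeros((3,3));b=np.zeros(3)
    for c,uv in obs:
        o,d=ray(c,uv);P=np.eye(3)-np.outer(d,d);A+=P;b+=P@o
    p=np.linalg.solve(A,b)
    return p,[np.linalg.norm((np.eye(3)-np.outer(ray(c,uv)[1],ray(c,uv)[1]))@(p-ray(c,uv)[0])) for c,uv in obs]
def proj(c,p):
    return cv2.projectPoints(np.array(p,float).reshape(-1,1,3),np.array(c['rvec'],float),np.array(c['tvec'],float),K(c),np.array([c['k1'],0,0,0.]))[0].reshape(-1,2)
E
python3 - <<'E'
from h import *
for n in ['scene','top','wrist']:
    c=cap(n,n+'0'); print(n,c['fov_y'],c['k1'],ray(c,(320,200)))
print(sense())
E
```

```text
pics
scene 53.30146457598707 -0.006193587422958612 (array([-0.29344064, -0.69056496,  0.52617146]), array([ 0.77722236,  0.47475475, -0.41295681]))
top 42.11320881981602 -0.11056604686411332 (array([ 0.3665855 , -0.19918155,  1.50797317]), array([ 0.155638  , -0.01027474, -0.98776072]))
wrist 70.23163354991462 -0.026703195917081413 (array([0.214925  , 0.59135262, 0.38260373]), array([-0.26546014,  0.07120261, -0.961489  ]))
{'time_s': 0.15, 'joints': array([ 9.14211070e+01,  2.20805437e+01,  3.98924696e-01, -2.13115703e-02,
       -6.84119400e+01, -1.48167151e+01]), 'joint_velocities': array([ 0.04885893, -0.05435778,  0.18771864,  0.07665956,  0.00951619,
       -0.1460105 ]), 'effort': array([ 5.35880008e-04, -3.91050768e+01,  1.87586224e+01,  4.22245860e+00,
        1.23223022e-02, -1.39217777e-04]), 'tcp_pos': array([0.14467496, 0.60758484, 0.23571789]), 'ee_rot': array([[-2.31806486e-01, -3.05262716e-04,  9.72761872e-01],
       [-9.72760492e-01, -1.64096333e-03, -2.31806672e-01],
       [ 1.66702849e-03, -9.99998607e-01,  8.34384339e-05]]), 'wrist_force': array([-0.07630887, -0.1674717 ,  0.89264729]), 'moment': array([-0.0055343 ,  0.02784466,  0.06676176]), 'gripper_width': 0.99403728533971}
```

View pics/scene0.png

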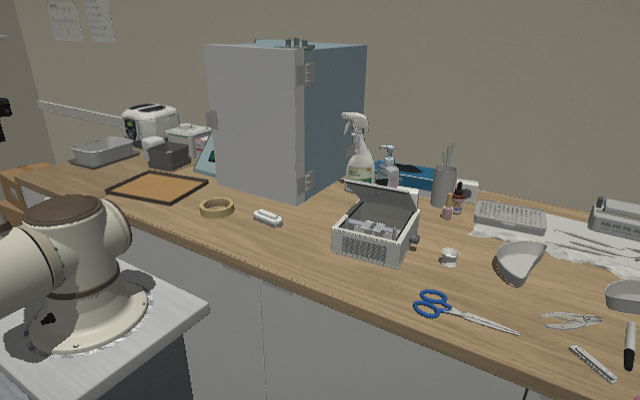

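View pics/top0.png

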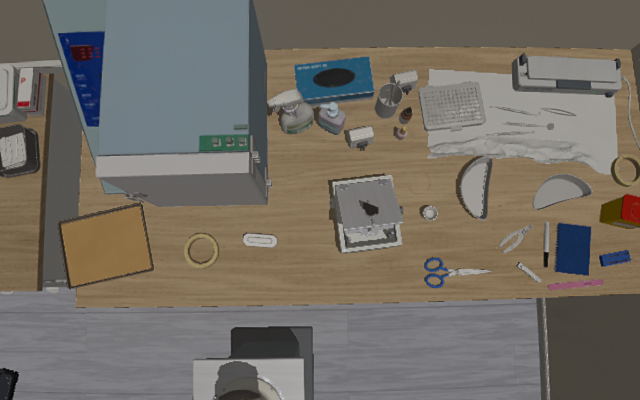

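View pics/wrist0.png

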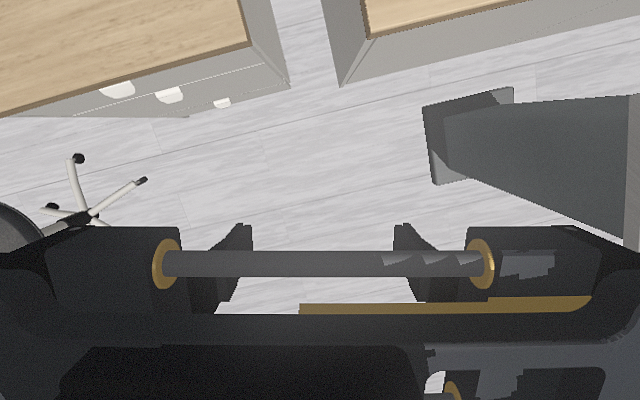

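```bash
python3 - <<'E'
from h import *
a=cv2.imread('pics/top0.png')[165:260,315:445]; cv2.imwrite('pics/t0c.png',cv2.resize(a,None,fx=6,fy=6,interpolation=cv2.INTER_CUBIC))
a=cv2.imread('pics/scene0.png')[165:275,320:440]; cv2.imwrite('pics/s0c.png',cv2.resize(a,None,fx=5,fy=5,interpolation=cv2.INTER_CUBIC))
E
```

```text
(no output)
```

View pics/t0c.png

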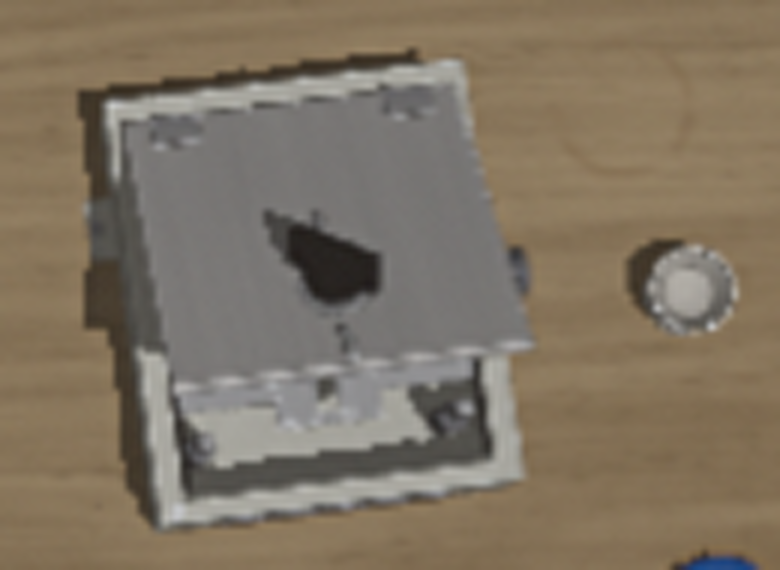

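View pics/s0c.png

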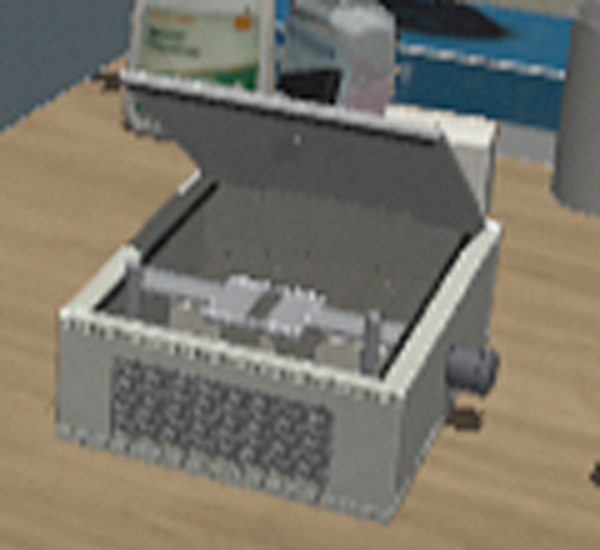

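```bash
python3 - <<'E'
from h import *
c=load('top0'); s=load('scene0')
f=lambda u,v:((u+.5)/6-.5+315,(v+.5)/6-.5+165)
g=lambda u,v:((u+.5)/5-.5+320,(v+.5)/5-.5+165)
P=[onz(c,f(*q),.07) for q in [(107,100),(465,62),(522,480),(160,525)]]
for p in P: print(p.round(4))
for i in range(4): print(np.linalg.norm(P[i]-P[(i+1)%4]).round(4))
Q=[onz(s,g(*q),.07) for q in [(62,314),(400,398),(498,225)]]
for p in Q: print('scene FL FR BR',p.round(4))
# edge corners
print('edgeL',tri([(c,f(172,388)),(s,g(125,75))]),'edgeR',tri([(c,f(535,347)),(s,g(440,135))]))
print('wing ends',[onz(c,f(*q),.2).round(4) for q in [(268,215),(380,265)]])
print('cup',onz(c,f(692,290),.032))
E
```

```text
[ 0.6458 -0.2504  0.07  ]
[ 0.6604 -0.4196  0.07  ]
[ 0.4628 -0.4378  0.07  ]
[ 0.4461 -0.2695  0.07  ]
0.1699
0.1984
0.1692
0.2007
scene FL FR BR [ 0.4453 -0.2743  0.07  ]
scene FL FR BR [ 0.46  -0.441  0.07 ]
scene FL FR BR [ 0.6584 -0.4185  0.07  ]
edgeL (array([ 0.49979215, -0.27264269,  0.17529886]), [np.float64(0.0016927276074541944), np.float64(0.0016927276074541892)]) edgeR (array([ 0.51301934, -0.42848665,  0.17624233]), [np.float64(0.0001987436841543304), np.float64(0.00019874368415422918)])
wing ends [array([ 0.5694, -0.3128,  0.2   ]), array([ 0.5468, -0.3597,  0.2   ])]
cup [ 0.55452543 -0.53022807  0.032     ]
```

```bash
cat >> h.py <<'E'
ps=np.radians(5.36); C=np.array([.553,-.344,0]); X=np.array([np.cos(ps),np.sin(ps),0]); Y=np.array([-np.sin(ps),np.cos(ps),0]); Z=np.array([0,0,1.])
def cov(d,h,th,y=0): # d from hinge, h above underside
    return C+.085*X+.07*Z+ d*(-np.cos(th)*X+np.sin(th)*Z)+h*(np.sin(th)*X+np.cos(th)*Z)+y*Y
E
python3 - <<'E'
from h import *
c=load('top0')
print('cab front',onz(c,(268,203),0),onz(c,(102,193),0.), onz(c,(250,152),.5))
for th in [.9,.64,.5,.4,.3,.2,.12,.05]: 
    p=cov(.158,.006,th)+.014*Z; print(th,((p-[.145,.608,.237])*100).round(1),p.round(3))
s=load('scene0')
for n,cc in (('top',c),('scene',s)): print(n,proj(cc,[cov(.172,.006,.64,y) for y in(.079,-.079)]).round(1), proj(cc,[cov(.125,.025+.01,.64)]).round(1))
E
```

```text
cab front [ 0.59875438 -0.06187793  0.        ] [0.6409549  0.43930256 0.        ] [ 0.62557732 -0.07229703  0.5       ]
0.9 [ 40.  -95.3  -2.6] [ 0.545 -0.345  0.211]
0.64 [ 37.  -95.6  -5.4] [ 0.515 -0.348  0.183]
0.5 [ 35.7 -95.7  -7.2] [ 0.502 -0.349  0.165]
0.4 [ 35.  -95.7  -8.6] [ 0.495 -0.349  0.151]
0.3 [ 34.4 -95.8 -10.1] [ 0.489 -0.35   0.136]
0.2 [ 34.  -95.8 -11.6] [ 0.485 -0.35   0.121]
0.12 [ 33.7 -95.9 -12.8] [ 0.482 -0.351  0.109]
0.05 [ 33.6 -95.9 -13.9] [ 0.481 -0.351  0.098]
top [[342.9 230.1]
 [403.5 223. ]] [[370.3 205.9]]
scene [[342.3 179. ]
 [406.8 191.2]] [[380.8 179.2]]
```

Emit:
carry_out([
  [[3.1, -4.5, 2, 0, 0, -0.14], [6.1, -9.1, 4, 0, 0, -0.28], [9.2, -13.6, 6, 0, 0, -0.42], [12.2, -18.1, 6, 0, 0, -0.56], [15.3, -22.7, 6, 0, 0, -0.7], [18.4, -27.2, 6, 0, 0, -0.84], [21.4, -31.7, 6, 0, 0, -0.98], [24.5, -36.3, 6, 0, 0, -1.12], [27.5, -40.8, 6, 0, 0, -1.26], [27.7, -46.5, 6, 0, 0, -1.4], [27.8, -52.2, 6, 0, 0, -1.54], [28, -58, 6, 0, 0, -1.68], [28.1, -63.7, 6, 0, 0, -1.82], [28.2, -69.4, 6, 0, 0, -1.96], [28.4, -75.1, 6, 0, 0, -2.1], [28.5, -80.8, 6, 0, 0, -2.24], [30.4, -84.5, 6, 0, 0, -2.38], [32.3, -88.2, 6, 0, 0, -2.52], [34.2, -91.9, 4, 0, 0, -2.66], [36.5, -95.6, 2, 0, 0, -2.81]],
], fingers=255)

```text
time_s: 2.65
tcp_pos: [0.5101, -0.3493, 0.2559]
ee_rot: [[-0.092, 0.0, -0.996], [0.996, 0.0, -0.092], [0.0, -1.0, -0.0]]
wrist_force: [0.3, 0.4, 0.2]
gripper_width: 0.004
```

Emit:
carry_out([
  [[0.5, 0, -2.5, 0, 0, 0], [0.5, 0, -5, 0, 0, 0], [0.5, 0, -6.4, 0, 0, 0], [0.2, 0, -7.4, 0, 0, 0], [-0.2, 0, -8.3, 0, 0, 0], [-0.8, -0.1, -9.2, 0, 0, 0], [-1.2, -0.1, -9.9, 0, 0, 0], [-1.5, -0.1, -10.6, 0, 0, 0], [-1.8, -0.1, -11.4, 0, 0, 0], [-2.1, -0.2, -12.1, 0, 0, 0], [-2.3, -0.2, -12.9, 0, 0, 0], [-2.5, -0.2, -13.6, 0, 0, 0], [-2.7, -0.2, -14.2, 0, 0, 0], [-2.8, -0.3, -14.6, 0, 0, 0], [-2.8, -0.3, -14.8, 0, 0, 0], [-2.8, -0.3, -14.8, 0, 0, 0]],
])

```text
time_s: 4.65
tcp_pos: [0.4817, -0.351, 0.1088]
ee_rot: [[-0.098, -0.0, -0.995], [0.995, -0.0, -0.098], [-0.0, -1.0, 0.0]]
wrist_force: [-1.6, 0.4, 1.2]
gripper_width: 0.008
```

```bash
python3 - <<'E'
from h import *
cap('scene','scene1');cap('wrist','wrist1'); cap('top','top1')
a=cv2.imread('pics/scene1.png')[130:290,300:460]; cv2.imwrite('pics/s1c.png',cv2.resize(a,None,fx=3.7,fy=3.7,interpolation=cv2.INTER_CUBIC))
print(sense()['wrist_force'])
E
```

```text
[-1.35251439  0.8190803   1.32326687]
```

View pics/s1c.png

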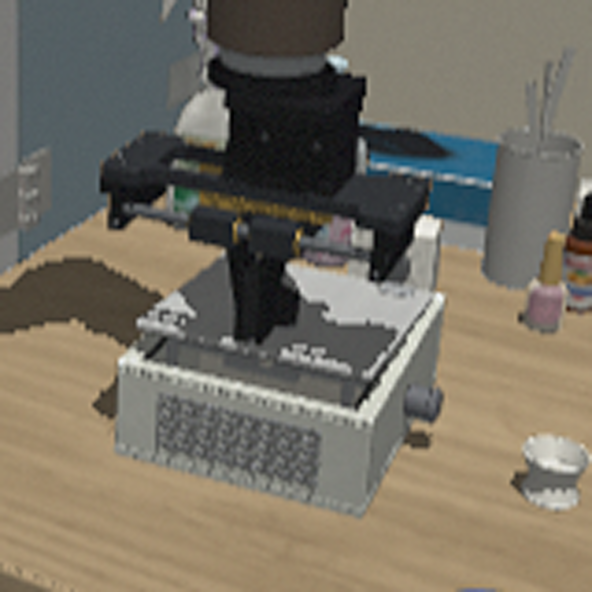

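View pics/wrist1.png

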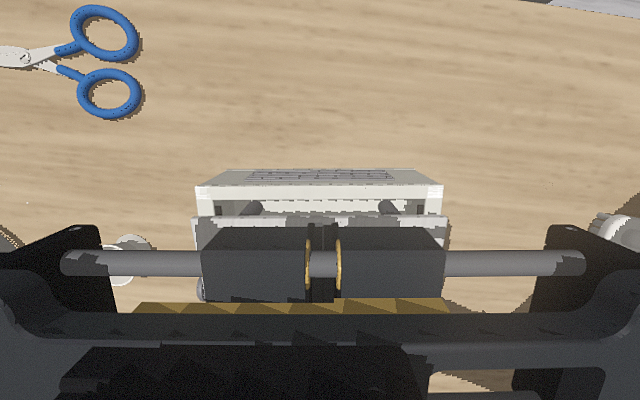

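Emit:
carry_out([
  [[0, 0, 3, 0, 0, 0], [-1, 0, 8, 0, 0, 0.1], [-3, 5, 13, 0, 0, 0.25], [-5, 10, 14, 0, 0, 0.4], [-6, 16, 14, 0, 0, 0.55], [-6, 21, 14, 0, 0, 0.7], [-6, 22, 14, 0, 0, 0.8]],
], fingers=100)

```text
time_s: 5.68
tcp_pos: [0.4217, -0.1287, 0.2491]
ee_rot: [[-0.787, 0.002, -0.618], [0.618, 0.001, -0.787], [-0.001, -1.0, -0.002]]
wrist_force: [0.1, -0.0, 0.6]
gripper_width: 0.604
```

```bash
python3 - <<'E'
from h import *
cap('scene','scene2');cap('top','top2')
a=cv2.imread('pics/scene2.png')[165:275,320:440]; cv2.imwrite('pics/s2c.png',cv2.resize(a,None,fx=5,fy=5,interpolation=cv2.INTER_CUBIC))
a=cv2.imread('pics/top2.png')[165:260,315:445]; cv2.imwrite('pics/t2c.png',cv2.resize(a,None,fx=6,fy=6,interpolation=cv2.INTER_CUBIC))
E
```

```text
(no output)
```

View pics/s2c.png

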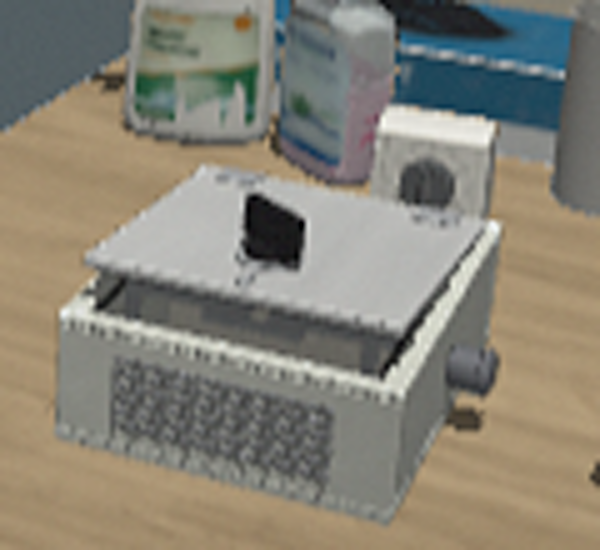

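View pics/t2c.png

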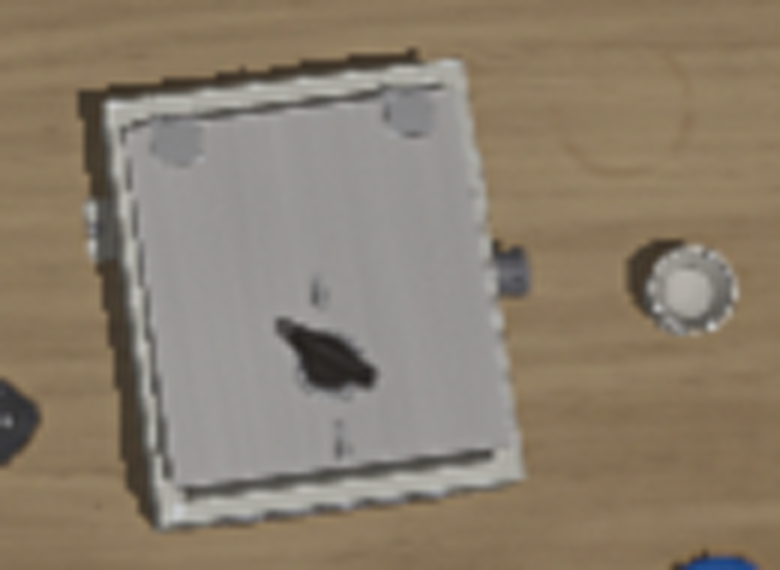

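```bash
python3 - <<'E'
from h import *
c=load('top2'); s=load('scene2')
f=lambda u,v:((u+.5)/6-.5+315,(v+.5)/6-.5+165)
g=lambda u,v:((u+.5)/5-.5+320,(v+.5)/5-.5+165)
im=c['image'][165:260,315:445].astype(int); 
m=(im.max(2)<70).astype(np.uint8); n,l,st,ce=cv2.connectedComponentsWithStats(m)
for i in range(1,n):
    if st[i,4]>15: 
        pts=np.argwhere(l==i)[:,::-1]; print(i,st[i],ce[i]+[315,165], cv2.minAreaRect(pts.astype(np.float32)))
print(proj(c,[cov(.125,h,.12) for h in(.006,.025,.035)]).round(1), proj(s,[cov(.125,.035,.12)]))
A,B=[onz(c,f(*q),.112) for q in [(280,322),(374,380)]]
print(A,B,np.linalg.norm(A-B),(A+B)/2,cov(.125,.025,.12)); d=A-B
print('phi',np.arctan2(d@X,d@Y))
a,b=[onz(c,f(*q),.087) for q in [(319,292),(342,440)]]; print('ridge dir',np.degrees(np.arctan2(*(a-b)[[1,0]])),(a+b)/2,cov(.125,.006,.12))
print('edge',proj(s,[cov(.172,.006,.12,y) for y in(.079,-.079)]),g(88,262),g(400,330))
print('scene wing top',[onz(s,g(*q),.121).round(4) for q in [(247,196),(305,222)]])
E
```

```text
7 [14 15  9 11 24] [331.125 183.5  ] ((16.050336837768555, 18.285236358642578), (5.980393409729004, 12.206555366516113), 34.99202346801758)
10 [106  40   7  10  19] [422.84210526 208.26315789] ((107.6153793334961, 43.57692337036133), (3.3282012939453125, 10.816654205322266), 33.690067291259766)
15 [19 53  3 15 19] [335.05263158 224.52631579] ((20.324323654174805, 59.945945739746094), (14.138313293457031, 1.64398992061615), 80.53767395019531)
16 [48 54 14 11 86] [369.34883721 224.55813953] ((54.00000762939453, 59.50000762939453), (14.849241256713867, 7.77817440032959), 45.0)
17 [ 0 64  6 13 48] [316.97916667 234.66666667] ((2.5, 70.0), (12.0, 5.0), 90.0)
19 [21 75  4 11 18] [337.61111111 244.16666667] ((22.788461685180664, 79.94230651855469), (10.394155502319336, 1.9611613750457764), 78.69007110595703)
[[369.3 225.9]
 [369.9 224.4]
 [370.2 223.5]] [[373.82008632 205.06833556]]
[ 0.53402303 -0.32424555  0.112     ] [ 0.50673663 -0.36578642  0.112     ] 0.04970102088785431 [ 0.52037983 -0.34501598  0.112     ] [ 0.51704961 -0.34737299  0.10978424]
phi 0.674730053292315
ridge dir 6.775666930785984 [ 0.51626395 -0.34900147  0.087     ] [ 0.51478503 -0.34758546  0.09092088]
edge [[335.16627497 214.99105216]
 [398.9319381  229.70522601]] (337.2, 217.0) (399.6, 230.6)
scene wing top [array([ 0.5158, -0.3355,  0.121 ]), array([ 0.5045, -0.371 ,  0.121 ])]
```

```bash
python3 - <<'E'
from h import *
a=cv2.imread('pics/top2.png')[208:242,355:385]; a=cv2.convertScaleAbs(a,alpha=1.5,beta=30);cv2.imwrite('pics/t3c.png',cv2.resize(a,None,fx=16,fy=16,interpolation=cv2.INTER_NEAREST))
a=cv2.imread('pics/scene2.png')[195:230,355:395]; a=cv2.convertScaleAbs(a,alpha=1.5,beta=30); cv2.imwrite('pics/s3c.png',cv2.resize(a,None,fx=16,fy=16,interpolation=cv2.INTER_NEAREST))
c=load('top2'); s=load('scene2')
def wing(phi,th=.12):
    # clockwise from y' towards +x'
    cx=np.cos(th)*X-np.sin(th)*Z
    w=np.cos(phi)*Y+np.sin(phi)*cx; t=np.cos(phi)*cx-np.sin(phi)*Y
    b=cov(.125,.035,th); return [b+.022*i*w+.004*j*t for i in(1,-1) for j in (1,-1)]
for phi in(.4,.5,.6,.7): print(phi,((proj(c,wing(phi))-[355,208]+.5)*16).round().tolist(),((proj(s,wing(phi))-[355,195]+.5)*16).round().tolist())
E
```

```text
0.4 [[132.0, 199.0], [119.0, 243.0], [384.0, 270.0], [372.0, 314.0]] [[219.0, 124.0], [184.0, 132.0], [438.0, 207.0], [402.0, 216.0]]
0.5 [[138.0, 188.0], [121.0, 231.0], [382.0, 282.0], [366.0, 325.0]] [[231.0, 122.0], [192.0, 129.0], [429.0, 210.0], [390.0, 218.0]]
0.6 [[145.0, 177.0], [124.0, 218.0], [379.0, 295.0], [358.0, 336.0]] [[244.0, 122.0], [202.0, 127.0], [420.0, 213.0], [377.0, 219.0]]
0.7 [[154.0, 167.0], [128.0, 206.0], [375.0, 307.0], [350.0, 346.0]] [[258.0, 121.0], [213.0, 125.0], [409.0, 215.0], [363.0, 219.0]]
```

View pics/t3c.png

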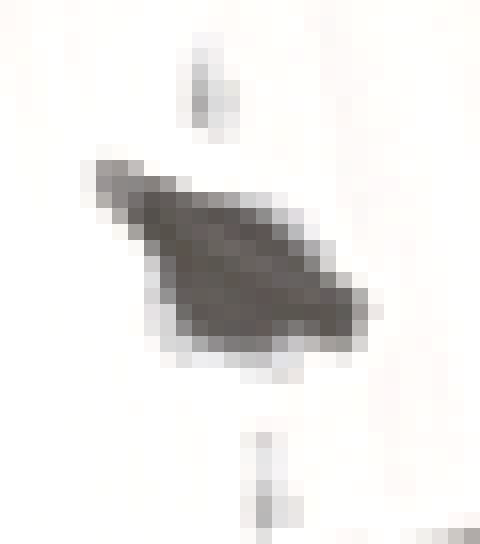

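View pics/s3c.png

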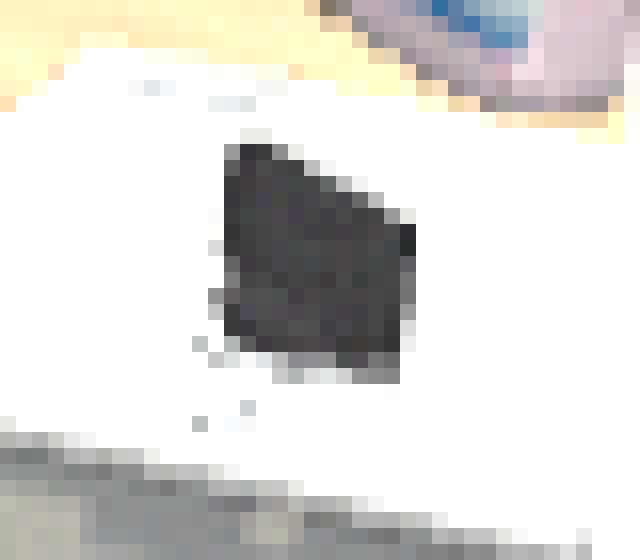

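```bash
cat >> h.py <<'E'
from scipy.spatial.transform import Rotation as Ro
def toolR(phi,th):
    cx=np.cos(th)*X-np.sin(th)*Z; n=np.sin(th)*X+np.cos(th)*Z
    jx=-(np.cos(phi)*cx-np.sin(phi)*Y); y=-n
    return np.column_stack([jx,y,np.cross(jx,y)])
E
python3 - <<'E'
from h import *
S=sense(); R0=S['ee_rot']; p0=S['tcp_pos']; print(p0)
for h in (.09,.031):
    print(h,((cov(.125,h,.12)-p0)*100).round(2), Ro.from_matrix(toolR(.70,.12)@R0.T).as_rotvec().round(3))
Rg=toolR(.7,.12)
for ph in np.linspace(.7,1.571,6): print(round(ph,3),Ro.from_matrix(toolR(ph,.12)@Rg.T).as_rotvec().round(3))
E
```

```text
[ 0.42196814 -0.12988575  0.24888484]
0.09 [ 10.28 -21.68  -7.46] [-0.008  0.121  0.064]
0.031 [  9.58 -21.74 -13.31] [-0.008  0.121  0.064]
0.7 [0. 0. 0.]
0.874 [-0.021 -0.002 -0.173]
1.048 [-0.042 -0.004 -0.346]
1.223 [-0.062 -0.006 -0.519]
1.397 [-0.083 -0.008 -0.692]
1.571 [-0.104 -0.01  -0.865]
```

Emit:
carry_out([
  [[1, -5, 0, 0, 0, 0.02], [3, -10, -1, 0, 0.03, 0.04], [6, -15, -3, 0, 0.06, 0.06], [9, -19, -5, -0.008, 0.1, 0.064], [10.2, -21.6, -7, -0.008, 0.121, 0.064], [10.1, -21.6, -8.5, -0.008, 0.121, 0.064], [9.9, -21.6, -10.5, -0.008, 0.121, 0.064], [9.7, -21.6, -12.2, -0.008, 0.121, 0.064], [9.6, -21.6, -13.3, -0.008, 0.121, 0.064], [9.6, -21.6, -13.3, -0.008, 0.121, 0.064], [9.6, -21.6, -13.3, -0.008, 0.121, 0.064]],
])

```text
time_s: 7.15
tcp_pos: [0.5182, -0.3472, 0.1164]
ee_rot: [[-0.815, -0.119, -0.567], [0.573, -0.013, -0.82], [0.09, -0.993, 0.078]]
wrist_force: [0.0, 0.7, 0.2]
gripper_width: 0.612
```

```bash
python3 - <<'E'
from h import *
cap('scene','scene3');c=cap('top','top3')
S=sense();print(S['wrist_force'],(S['tcp_pos']-cov(.125,.031,.12))*1000)
a=cv2.imread('pics/scene3.png')[150:270,320:440]; b=cv2.imread('pics/top3.png')[165:255,315:435]
a=cv2.resize(a,(500,500),interpolation=cv2.INTER_CUBIC); cv2.imwrite('pics/s4c.png',a)
E
```

```text
[ 0.27973264  0.12481245 -0.14121575] [0.52845029 0.13361263 0.7585341 ]
```

View pics/s4c.png

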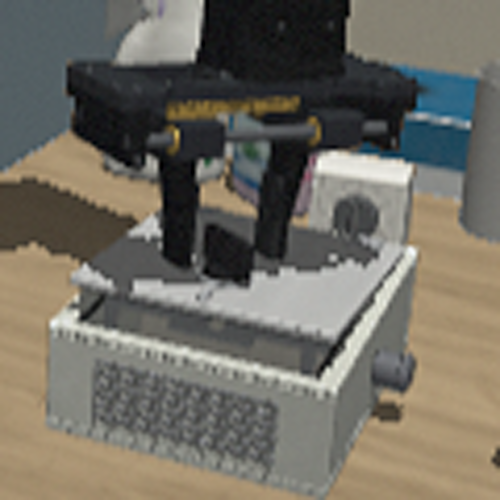

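Emit:
carry_out([
  [[0, 0, 0, 0, 0, 0], [0, 0, 0, 0, 0, 0], [0, 0, 0, 0, 0, 0], [0, 0, 0, 0, 0, 0], [0, 0, 0, 0, 0, 0], [0, 0, 0, 0, 0, 0], [0, 0, 0, 0, 0, 0], [0, 0, 0, 0, 0, 0]],
], fingers=255)

```text
time_s: 8.25
tcp_pos: [0.5193, -0.3479, 0.1156]
ee_rot: [[-0.815, -0.117, -0.567], [0.572, -0.014, -0.82], [0.088, -0.993, 0.078]]
wrist_force: [3.8, -4.1, -2.8]
gripper_width: 0.088
```

Emit:
carry_out([
  [[0.1, -0.1, 0, -0.01, -0.001, -0.087], [0.1, -0.1, 0, -0.021, -0.002, -0.173], [0.1, -0.1, 0, -0.031, -0.003, -0.26], [0.1, -0.1, 0, -0.042, -0.004, -0.346], [0.1, -0.1, 0, -0.052, -0.005, -0.433], [0.1, -0.1, 0, -0.062, -0.006, -0.519], [0.1, -0.1, 0, -0.073, -0.007, -0.606], [0.1, -0.1, 0, -0.083, -0.008, -0.692], [0.1, -0.1, 0, -0.094, -0.009, -0.778], [0.1, -0.1, 0, -0.104, -0.01, -0.865], [0.1, -0.1, 0, -0.104, -0.01, -0.865], [0.1, -0.1, 0, -0.104, -0.01, -0.865], [0.1, -0.1, 0, -0.104, -0.01, -0.865]],
])

```text
time_s: 9.88
tcp_pos: [0.5203, -0.3496, 0.1156]
ee_rot: [[-0.091, -0.116, -0.989], [0.996, -0.014, -0.09], [-0.003, -0.993, 0.117]]
wrist_force: [3.5, -6.7, -4.5]
gripper_width: 0.089
```

```bash
python3 - <<'E'
from h import *
cap('scene','scene4');c=cap('top','top4')
S=sense();print(S['wrist_force'],S['moment'],(S['tcp_pos']-cov(.125,.031,.12))*1000, 'phi err',Ro.from_matrix(S['ee_rot']@toolR(1.571,.12).T).as_rotvec())
a=cv2.imread('pics/scene4.png')[150:270,320:440]
cv2.imwrite('pics/s5c.png',cv2.resize(a,(600,600),interpolation=cv2.INTER_CUBIC))
a=cv2.imread('pics/top4.png')[165:255,315:435]
cv2.imwrite('pics/t5c.png',cv2.resize(a,(720,540),interpolation=cv2.INTER_CUBIC))
p0=S['tcp_pos'];R0=S['ee_rot']
for th,h in ((.12,.028),(.08,.028),(.04,.028),(0,.028),(-.02,.028)): print(th,((cov(.125,h,th)-p0)*100).round(2),Ro.from_matrix(toolR(1.571,th)@R0.T).as_rotvec().round(3))
E
```

```text
[ 4.14499385 -6.39083313 -4.70008593] [-1.73805562 -1.61181851  0.18157118] [ 2.53072122 -2.29613408 -0.17157508] phi err [-0.00285508 -0.00273678 -0.00266275]
0.12 [-0.29  0.23 -0.28] [0.003 0.003 0.003]
0.08 [-0.45  0.21 -0.77] [ 0.007 -0.037  0.003]
0.04 [-0.59  0.2  -1.26] [ 0.01  -0.077  0.003]
0 [-0.71  0.19 -1.76] [ 0.014 -0.117  0.003]
-0.02 [-0.77  0.18 -2.01] [ 0.016 -0.137  0.003]
```

View pics/s5c.png

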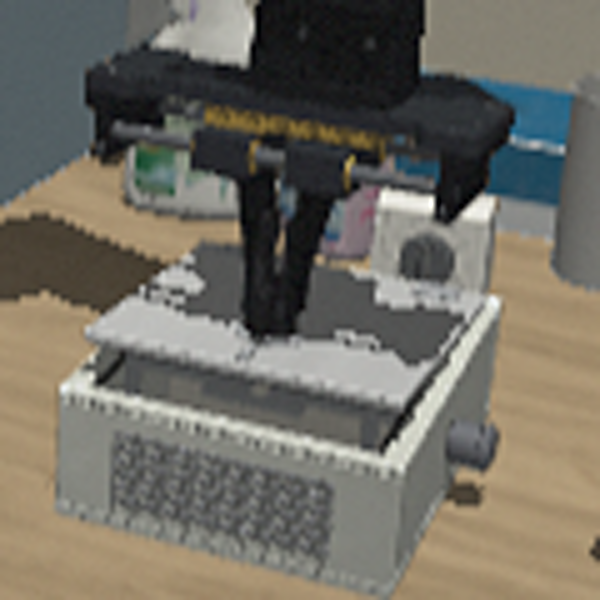

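View pics/t5c.png

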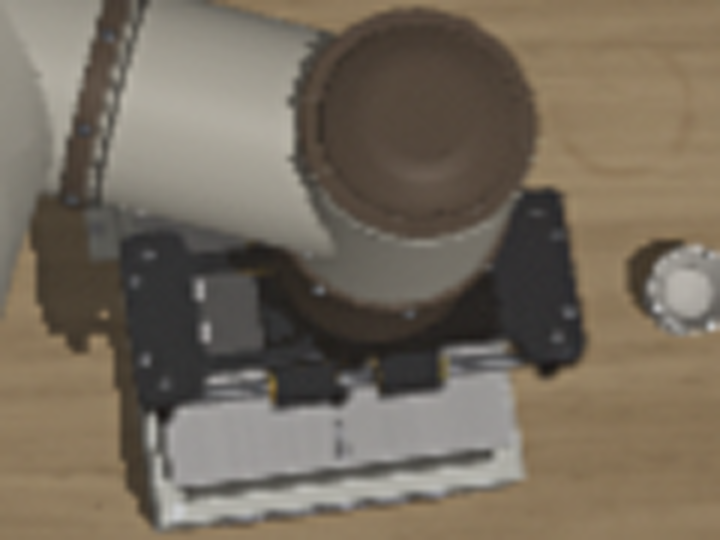

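Emit:
carry_out([
  [[0.05, -0.1, 0, 0, 0, 0], [0.1, -0.2, 0, 0, 0, 0], [0.05, -0.2, -0.25, 0.002, -0.02, 0], [-0.05, -0.2, -0.5, 0.004, -0.04, 0], [-0.1, -0.2, -0.75, 0.005, -0.06, 0], [-0.2, -0.2, -1.0, 0.007, -0.08, 0], [-0.25, -0.2, -1.25, 0.009, -0.1, 0], [-0.3, -0.2, -1.5, 0.011, -0.12, 0], [-0.3, -0.2, -1.6, 0.011, -0.12, 0], [-0.3, -0.2, -1.6, 0.011, -0.12, 0], [-0.3, -0.2, -1.6, 0.011, -0.12, 0]],
])

```text
time_s: 11.35
tcp_pos: [0.5159, -0.3503, 0.1011]
ee_rot: [[-0.091, 0.001, -0.996], [0.996, -0.001, -0.091], [-0.001, -1.0, -0.001]]
wrist_force: [0.9, 1.1, 8.3]
gripper_width: 0.091
```

```bash
cat > look.py <<'E'
from h import *
import sys
k=sys.argv[1]
s=cap('scene','scene'+k)
S=sense();print(S['wrist_force'],S['moment'],(S['tcp_pos']-cov(.125,.031,0))*1000, 'rot err',Ro.from_matrix(S['ee_rot']@toolR(1.571,0).T).as_rotvec())
a=cv2.imread('pics/scene%s.png'%k)[190:270,325:425]
cv2.imwrite('pics/sc%s.png'%k,cv2.resize(a,None,fx=7,fy=7,interpolation=cv2.INTER_CUBIC))
for th in (0,.022,.05,.12): print(th,((proj(s,[cov(.172,.006,th,.079),cov(.172,.006,th,-.079)])-[325,190]+.5)*7-.5).round())
E
python3 look.py 5
```

```text
[0.0374821  1.90721244 8.81761329] [ 0.40951524 -0.28764519 -0.03432843] [ 2.68399952 -2.54902875  0.1255158 ] rot err [-0.00095748 -0.00142078 -0.00252316]
0 [[ 70. 233.]
 [513. 339.]]
0.022 [[ 71. 223.]
 [514. 329.]]
0.05 [[ 71. 211.]
 [516. 315.]]
0.12 [[ 74. 178.]
 [521. 281.]]
```

View pics/sc5.png

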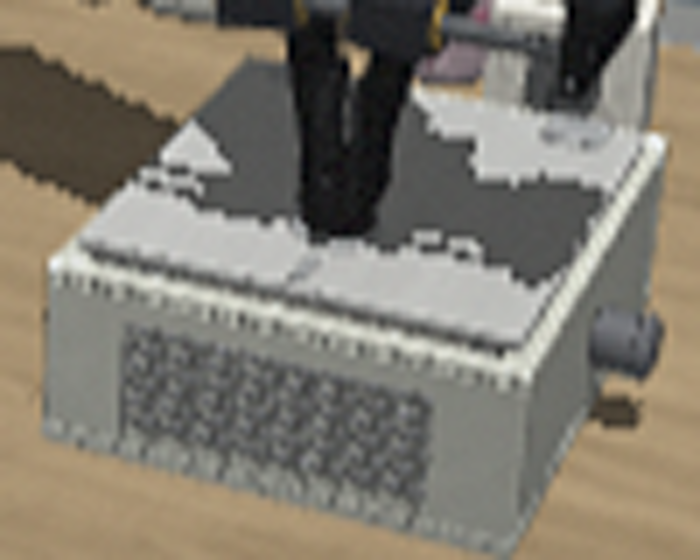

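Emit:
carry_out([
  [[0, 0, -0.2, 0, 0, 0], [0, 0, -0.4, 0, 0, 0], [0, 0, -0.4, 0, 0, 0], [0, 0, -0.4, 0, 0, 0]],
])

```text
time_s: 11.9
tcp_pos: [0.5159, -0.3504, 0.1007]
ee_rot: [[-0.092, 0.002, -0.996], [0.996, -0.002, -0.092], [-0.002, -1.0, -0.002]]
wrist_force: [-3.5, 4.7, 22.3]
gripper_width: 0.087
```

```bash
python3 look.py 6
```

```text
[-4.0193816   6.0037983  23.37700895] [ 1.82809562  1.08559649 -0.06226251] [ 2.74897072 -2.62506734 -0.27653009] rot err [-0.00224907 -0.00216347 -0.00147726]
0 [[ 70. 233.]
 [513. 339.]]
0.022 [[ 71. 223.]
 [514. 329.]]
0.05 [[ 71. 211.]
 [516. 315.]]
0.12 [[ 74. 178.]
 [521. 281.]]
```

View pics/sc6.png

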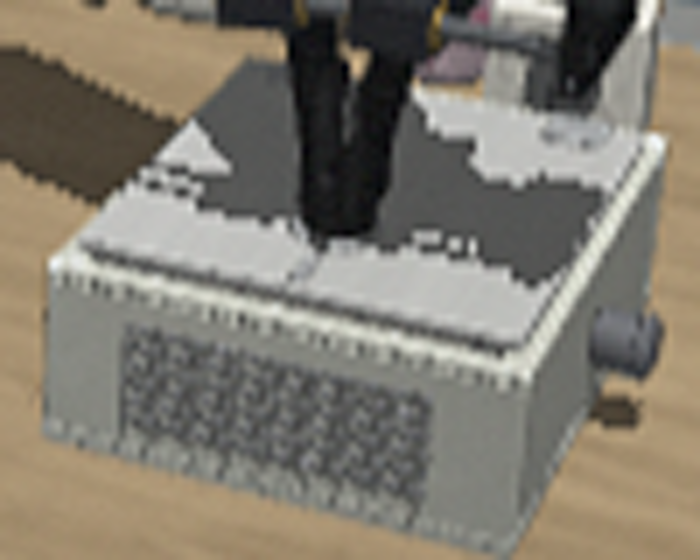

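```bash
python3 - <<'E'
from h import *
S=sense();print(S['time_s'],S['wrist_force'],S['gripper_width'],S['tcp_pos'])
print(ticket.finish_job())
S=sense();print(S['time_s'],S['wrist_force'],S['tcp_pos'])
E
```

```text
11.95 [-4.0193816   6.0037983  23.37700895] 0.09289876857461576 [ 0.51592387 -0.3503616   0.10072347]
the job is handed in; nothing more can be done
None
the job is handed in; nothing more can be done
```

I closed the cover and handed the job in at 11.95 s, with the gripper still holding the wing and pressing down with about 23 N. The hand-in gave no verdict.

- **Moves:** I folded the cover onto the pins with the closed fingertips. I then gripped the wing at about 0.70 rad, turned it about 0.87 rad clockwise into line, and pressed the cover down.
- **Cover flush:** The free edge dropped about 8 pixels in the scene camera, matching a move from 0.12 to about 0 rad (give or take 0.01). A further 4 mm of commanded push moved the tool only 0.4 mm while the force rose from 9 to 23 N, so it is on a hard stop. The tool height matched flush to within 0.3 mm.
- **Wing aligned:** The gripper's turn was within 0.01 rad of 1.571. The opening of about 8 mm matched the wing's thickness. I inferred the angle from the grip, because the fingers hid the wing from the cameras.
- **One disagreement:** The fastener's axis was about 2.5 mm off my measured spot in both x and y. It showed as about 8 N of sideways force while turning, and I shifted the tool to ease it. About 7 N of sideways force was left at the end.
- **Bystanders:** The arm was not seen near the tape roll, brush or cup, but I did not measure their positions again at the end.

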